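Pry the terminal cover off a junction box

TASK

Pick up the flat-bladed pry tool and, with its blade in the pry slot at the side of the white junction box, pry the snap-fit terminal cover off so that it tips out and lies on the bench; do not touch the cover or its catch with the gripper. Keep the blade at the slot until the cover is down, then put the tool down on the bench clear of the cover, and leave the jar and the metal weight where they stand.

Things in the scene. Friction and masses are not known exactly. Their poses are not given: they have to be found in the camera images.
- junction: White junction box fixed to the bench. Origin on the bench, mid-width, in the plane of its front walls; z up. The body fills x 0 to 100, y -62 to 62, z 0 to 100 mm. Its -x side carries the cover; its +y side, with the pry slot, faces roughly towards the robot. Below the cover a sill 4 mm high, with a 2 mm rib before the cover's foot, reaches out to x = -12 mm.
- notch (a point): Mouth of the pry slot, on the box's +y side face (box frame x 4, y 62, z 66 mm; axes as the box). The slot is the wedge gap behind the cover's +y edge, open to the side and the top, its floor 42 mm above the bench. At the mouth it spans x from -1 (cover's back) to +12 mm. The cover's edge is at y = 50, 12 mm inside. The blade enters level along box -y, its flat parallel to the cover.
- slot_end (a point): Narrow inner end of the pry slot (box frame x 1, y 30, z 66 mm), where the gap behind the cover is about 3 mm; farther in (y 28 to -40 mm) is a hollow 30 mm deep. With the blade tip about here, swinging the handle towards box +x levers the tip towards box -x and pushes the cover out. Levering the tip some 15 mm out tips the cover off.
- catch_nose (a point): Nose of the grey spring catch, 24 mm wide (box y 10 to 34 mm), that comes over the box's top edge (up to z 105 mm) and holds the cover's top front edge.
- cover_mid (a point): Centre of the loose terminal cover: grey plate 5 mm thick (x), 100 mm wide (y), 84 mm high (z), about 60 g, four dark bars on its front. It stands upright on the sill, foot 4 mm above the bench, its axes along the box's. Pushed out (box -x) 6 to 8 mm at its top, against some 5 to 10 N, it slips past the catch; pushed out farther it tips forward about its foot and falls on the bench.
- catch (a joint): Lift of the spring catch, m: 0 at rest, about 0.0035 when the cover's top edge passes under it.
- tool_grip (a point): Point to grip on the pry tool, near its centre of mass, half-way up its handle: a black square-edged handle 20 mm wide and 24 mm high, running from 85 mm behind (-x) to 25 mm ahead of this point, lying on the bench; x points to the blade tip, z up (the point is 12 mm above the bench). Mass about 100 g.
- tool_tip (a point): Tip of the pry tool's steel blade, 115 mm ahead (+x) of the grip point, at the same height. The blade is 16 mm high (z), 3 mm thick (y), 2 mm over its last 12 mm, and stands on edge.
- jar: White round jar with black cap, 56 mm across, 75 mm high; bystander, origin under its centre.
- weight: Round aluminium weight with a narrower top, 52 mm across, 75 mm high; bystander, origin under its centre.
Things that resemble listed ones, but are neither listed nor needed, are in the scene too. What is shaped like the junction but green or purple is not meant.

How it is judged:
On the way:
1. the cover is out and down while the blade is still at the slot (tip within 100 mm of the slot mouth, and higher than 35 mm) (angle between the x axis of cover_mid and the z axis of junction, either way round below 0.4 rad and height (world z) of cover_mid below 0.03 m and distance between tool_tip and notch below 0.1 m and height (world z) of tool_tip above 0.035 m), for 0.1 s.
At the end, for the whole second after the job is handed in: The cover lies on the bench in front of the box, within 0.4 rad of flat and its centre below 30 mm; the catch is back down; the pry tool lies on the bench (grip and tip below 30 mm), its tip more than 50 mm from the cover's centre; both at rest (angle between the x axis of cover_mid and the z axis of junction, either way round below 0.4 rad and height (world z) of each of cover_mid, tool_grip, tool_tip below 0.03 m and value of joint catch below 0.0015 m and distance between tool_tip and cover_mid above 0.05 m and linear speed of each of prytool, cover below 0.02 m/s); the robot touches nothing.
It fails at once if the gripper or arm touches the cover (over 0.5 N) (contact force between the arm and cover above 0.5 N).
It fails at once if the fingers touch the cover (over 0.5 N) (contact force between the fingers and cover above 0.5 N).
It fails at once if the gripper touches the catch (contact force between any of the fingers, the arm and catch above 0.5 N).
It fails at once if the jar or the weight is pushed more than 30 mm (distance of any of jar, weight from where it was at the start of the episode above 0.03 m).
It also fails if it takes over 58 s, if anything falls off the work surface, if the arm or the gripper's body presses on something with over 40 N, if the wrist force passes 120 N, or if a joint passes its speed limit or range.

ROBOT

A 6-joint arm with a two-finger parallel gripper is mounted at the origin on the work surface. World frame = base frame: x ahead of the robot, y to its left, z up, the work surface at z = 0. Lengths are in m, angles in rad, forces in N, time in s.
With the tool pointing down it reaches from about 0.325 to 0.775 m from the base axis. Payload 9.3 kg.
Tool frame: the origin (TCP) lies at the very end of the fingers, on their centre line; the grasp point (between the pads) lies 19 mm behind it; x points along the fingers, y is the direction in which the jaws open and shut, and the axes are right-handed (so a half turn about x gives the same grasp; the last joint's range is limited). The gripper opens to 85 mm and grips with 20 to 120 N. Pads are 22 mm wide; open, the fingers measure 114 mm over their backs; the gripper's body (76 mm by 85 mm) begins 54 mm behind the grasp point. The pads swing forward as they close: fully open they stand 13 mm farther back than shut.
Start: joints at [1.046, 0.259, 0.021, 1.334, 0, 1.418], TCP at [0.2, 0.512, 0.231] pointing down, gripper open.
Joint ranges: [-3.04, 3.04], [-0.91, 1.82], [-1.04, 1.36], [-1.92, 1.95], [-1.52, 1.45], [-3.14, 3.14]. Speed limits (rad/s): [2.22, 2.22, 2.79, 3.14, 3.14, 3.14].

INTERFACE

Orientations are given as a unit quaternion [x, y, z, w].
In Python, from station import arm gives the robot as it stands. The module is installed in compiled form; this text tells all that it offers. Calls block until the motion is done:
- arm.reach(position, orientation): joint-space move of the TCP to a pose.
- arm.move_l(position, rotation=None, vel=0.15, f_stop=None): straight line of the TCP; rotation=None keeps the orientation; vel is the mean speed in m/s. With f_stop (N) it stops when the force on the tool has changed by that much, and returns True; else False.
- arm.movej(angles): joint-space move.
- arm.set_gripper(opening): finger opening in m; the grip force is fixed at half the most; returns when the fingers have stopped.
- arm.pause(seconds).
- arm.ik(position, orientation): joint angles nearest the present ones, or None.
- arm.capture(name): name is "scene" or "top" or "wrist"; returns a dict with "color" (420x560x3 uint8, red, green, blue), "camera_matrix" (3x3 intrinsics, pixels), "R" (3x3) and "t" (3): a world point X has camera coordinates R X + t; the wrist camera has in their place "hand_eye" (4x4, takes a point from camera to tool coordinates, whose origin is the TCP and whose axes are the tool frame's). Camera axes: x right, y down, z forward; pixel columns grow to the right and rows downward; lengths in m; the calibration is good to about 2 mm. A picture is of the moment at which its call begins: read the wrist's pose just before it. There is no depth.
A pose or a line that the arm cannot do raises arm.Unreachable and nothing moves.
- arm.sign_off(): hands the job in, once; it reports no verdict.
Readings, each from a call of its own:
- arm.read_t(): time.
- arm.read_joints(): joint angles.
- arm.read_qvel(): joint speeds.
- arm.read_effort(): joint torques, N m.
- arm.read_eef_pos(): TCP position.
- arm.read_tool_rot(): TCP orientation.
- arm.read_ft_force(): force on the tool from outside, world axes, zero at the start.
- arm.read_torque(): the same for the moment, N m.
- arm.read_finger_gap(): finger opening in m.
Only numpy, scipy, OpenCV 4.12 (cv2) and the standard library are available. Lean on these libraries where they do the work, as an engineer would, in place of code of your own. Each camera call takes 0.05 s, during which the arm holds its last target.

## Working session

There is one attempt and no reset: what is moved stays moved. The work goes in short steps, each a Python script; the robot and the scene stay as the last script left them, time stands still between calls to the robot, and variables do not carry over. Pictures are saved under pics/ and viewed, and the job is handed in when it is done.

```bash
mkdir -p pics
cat > h.py <<'E'
import numpy as np, cv2
from station import arm
def snap(cam,name):
    d=arm.capture(cam); cv2.imwrite(f'pics/{name}.png',d['color'][:,:,::-1]); np.savez(f'pics/{name}.npz',**d); return d
def crop(name,x0,y0,x1,y1,s,out):
    im=cv2.imread(f'pics/{name}.png')[y0:y1,x0:x1]
    cv2.imwrite(f'pics/{out}.png',cv2.resize(im,None,fx=s,fy=s,interpolation=cv2.INTER_CUBIC))
def pix(name,uv,z):
    d=np.load(f'pics/{name}.npz'); K,R,t=d['camera_matrix'],d['R'],d['t']
    r=R.T@np.linalg.inv(K)@np.array([uv[0],uv[1],1.]); c=-R.T@t
    return c+r*(z-c[2])/r[2]
def proj(name,X):
    d=np.load(f'pics/{name}.npz'); K,R,t=d['camera_matrix'],d['R'],d['t']
    p=(K@(R@np.atleast_2d(X).T+t[:,None])).T; return p[:,:2]/p[:,2:]
E
python3 - <<'E'
from h import *
for c in ('scene','top'):
    d=snap(c,c+'0'); print(c,-d['R'].T@d['t'],d['camera_matrix'][0])
print(arm.read_t(),arm.read_tool_rot(),arm.read_eef_pos())
E
```

```text
scene [ 1.01454262 -0.0023534   0.96900993] [468.23537969   0.         287.49955926]
top [0.33246096 0.1380693  1.19940704] [483.02929197   0.         275.53915186]
0.1 [ 0.13029552  0.6950615  -0.13107229  0.69478964] [0.19970264 0.51222232 0.23073321]
```

View pics/scene0.png

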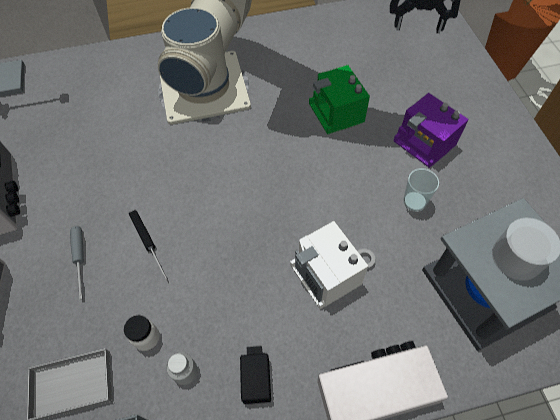

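View pics/top0.png

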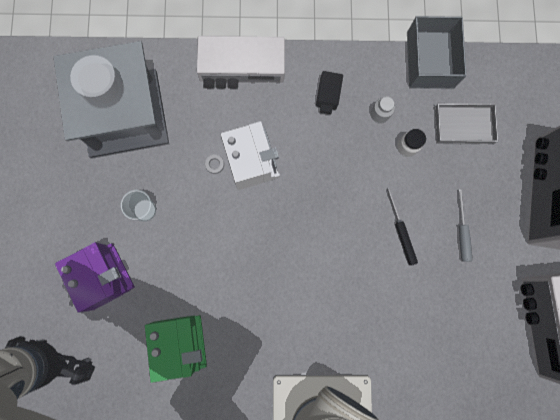

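Run:
```python
from h import *
crop('top0',205,105,305,205,6,'c_box'); crop('top0',370,175,490,275,6,'c_tool'); crop('scene0',280,210,390,310,6,'c_box_s');crop('scene0',120,200,180,290,6,'c_tool_s')
```

```text
(no output)
```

View pics/c_box.png

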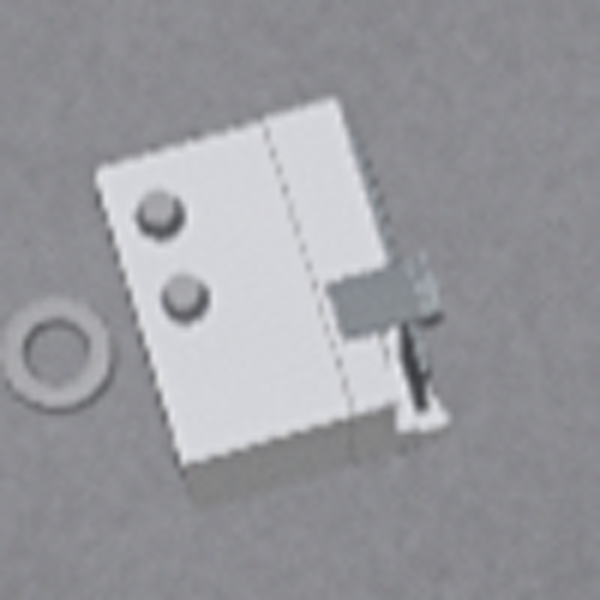

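View pics/c_tool.png

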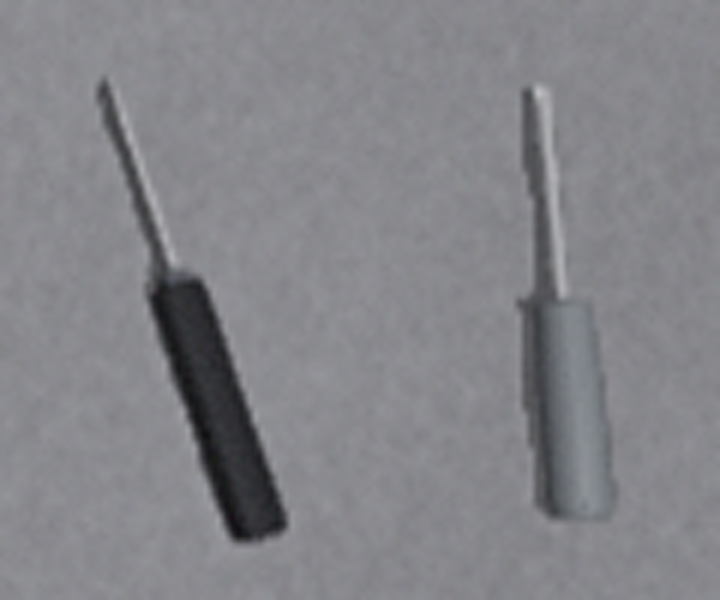

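View pics/c_box_s.png

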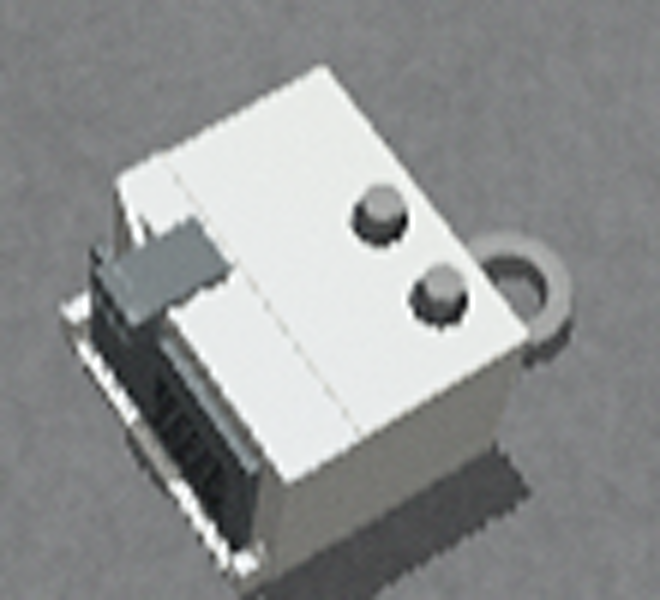

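View pics/c_tool_s.png

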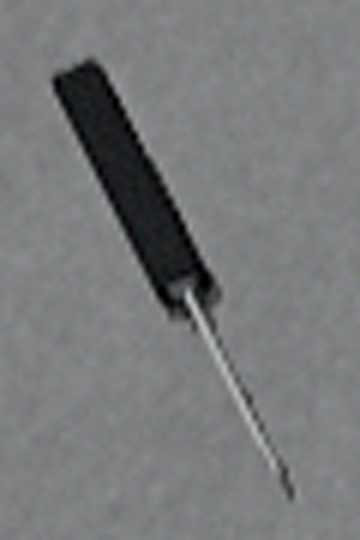

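```bash
cat > fit.py <<'E'
from h import *
from scipy.optimize import least_squares
def fit(obs,x0,shift=True):
    # obs: (name,uv,local mm); pose x,y,yaw
    def f(p):
        r=[]
        for n,uv,l in obs:
            c,s=np.cos(p[2]),np.sin(p[2]); l=np.array(l)/1e3
            X=[p[0]+c*l[0]-s*l[1],p[1]+s*l[0]+c*l[1],l[2]]
            r+=list(proj(n,X)[0]-uv)
        return np.array(r)
    s=least_squares(f,x0,loss='soft_l1'); return s.x,f(s.x).reshape(-1,2)
E
python3 - <<'E'
from fit import *
np.set_printoptions(precision=4,suppress=True)
T=lambda u,v:(205+u/6-.42,105+v/6-.42); S=lambda u,v:(280+u/6-.42,210+v/6-.42)
ob=[('top0',T(97,170),(100,-62,100)),('top0',T(337,98),(0,-62,100)),('top0',T(183,465),(100,62,100)),('top0',T(395,402),(12,62,100))]
os=[('scene0',S(322,66),(100,62,100)),('scene0',S(527,333),(100,-62,100)),('scene0',S(292,482),(0,-62,100)),('scene0',S(118,182),(12,62,100))]
for o in (ob,os,ob+os):
    p,r=fit(o,[.6,.2,1.9+np.pi*0]);print(p,np.abs(r).max()); print(r)
T=lambda u,v:(370+u/6-.42,175+v/6-.42); S=lambda u,v:(120+u/6-.42,200+v/6-.42)
tb=[('top0',T(237,540),(-85,10,24)),('top0',T(287,525),(-85,-10,24)),('top0',T(152,292),(25,10,24)),('top0',T(207,278),(25,-10,24)),('top0',T(103,80),(115,0,20))]
ts=[('scene0',S(55,80),(-85,-10,24)),('scene0',S(100,62),(-85,10,24)),('scene0',S(290,490),(115,0,16))]
for o in (tb,ts,tb+ts):
    p,r=fit(o,[.5,-.1,.3]);print(p);print(r)
E
```

```text
[0.6511 0.1289 1.8671] 0.7312139391504502
[[-0.5471 -0.2504]
 [ 0.1507  0.2634]
 [-0.2682  0.0112]
 [ 0.7312 -0.0312]]
[0.6523 0.1316 1.8835] 1.3717198343567247
[[ 0.0207 -0.6513]
 [ 1.3717  0.091 ]
 [-0.298   0.5185]
 [-0.6627 -0.1595]]
[0.6517 0.1302 1.8748] 1.308732631977989
[[-1.2203 -0.1119]
 [-0.609   0.1015]
 [-0.5554  0.0395]
 [ 0.3615 -0.2747]
 [-0.259  -0.5691]
 [ 0.651   0.445 ]
 [-1.3087  0.5373]
 [-1.1512 -0.3508]]
[ 0.4585 -0.2018  0.294 ]
[[ 0.6469  1.0401]
 [ 0.0188  1.1679]
 [ 0.1898 -0.667 ]
 [-1.3579 -0.6247]
 [ 0.0533 -0.5027]]
[ 0.4641 -0.1983  0.293 ]
[[-0.1975  0.533 ]
 [ 0.3237 -0.2916]
 [-0.1051 -0.1651]]
[ 0.4607 -0.2007  0.2914]
[[ 0.0489  0.1391]
 [-0.5737  0.2888]
 [-0.2893 -1.5767]
 [-1.8319 -1.513 ]
 [-0.3269 -1.4052]
 [-1.2743 -0.4787]
 [-0.7535 -1.284 ]
 [-1.4482 -1.2751]]
```

```bash
cat >> h.py <<'E'
from scipy.spatial.transform import Rotation as Ro
def quat(phi,flip=0):
    "tool pointing down, handle dir phi (world), jaws across"
    x=np.array([0,0,-1.]); a=phi+np.pi/2+flip*np.pi; y=np.array([np.cos(a),np.sin(a),0]); z=np.cross(x,y)
    return Ro.from_matrix(np.c_[x,y,z]).as_quat()
def wsnap(name):
    p=arm.read_eef_pos(); q=arm.read_tool_rot(); d=arm.capture('wrist')
    W=np.eye(4); W[:3,:3]=Ro.from_quat(q).as_matrix(); W[:3,3]=p
    C=np.linalg.inv(W@d['hand_eye']); 
    cv2.imwrite(f'pics/{name}.png',d['color'][:,:,::-1]); np.savez(f'pics/{name}.npz',camera_matrix=d['camera_matrix'],R=C[:3,:3],t=C[:3,3])
    return d
E
python3 - <<'E'
from h import *
np.set_printoptions(precision=3,suppress=True)
print(arm.capture('wrist')['hand_eye'])
B=np.array([.6517,.1302]);bp=1.872
for f in (0,1):
  for p,phi in (((.46,-.2,.003),.292),((.46,-.2,.2),.292),((.51,.09,.057),.3),((.55,.16,.057),-.4)):
    print(f,arm.ik(p,quat(phi,f)))
q=quat(.292,0)
print(arm.read_tool_rot())
E
```

```text
[[ 0.    -0.323  0.946 -0.142]
 [ 1.     0.001  0.    -0.   ]
 [-0.001  0.946  0.323 -0.082]
 [ 0.     0.     0.     1.   ]]
0 [-0.578  0.359 -0.476  0.736  0.    -0.87 ]
0 [-0.578  0.188 -0.153  1.23   0.    -0.87 ]
0 [ 0.013  0.32  -0.365  0.886  0.    -0.287]
0 [ 0.137  0.401 -0.233  0.937  0.     0.537]
1 [-0.578  0.359 -0.476  0.736  0.     2.272]
1 [-0.578  0.188 -0.153  1.23   0.     2.272]
1 [ 0.013  0.32  -0.365  0.886  0.     2.854]
1 [ 0.137  0.401 -0.233  0.937  0.    -2.605]
[ 0.13   0.695 -0.131  0.695]
```

Run:
```python
from h import *
arm.reach([.46,.1,.2],quat(.3)); wsnap('w_box')
arm.reach([.44,-.206,.2],quat(.292)); wsnap('w_tool')
print(arm.read_t())
```

```text
3.2
```

View pics/w_box.png

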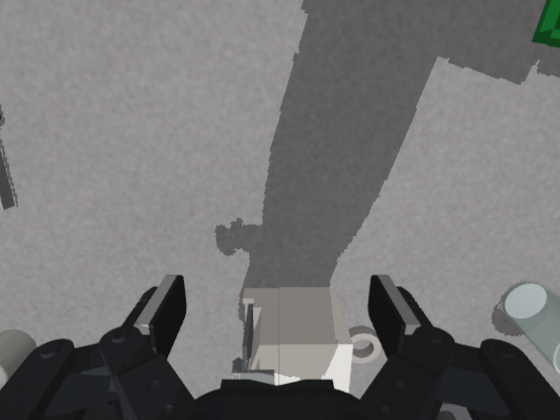

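View pics/w_tool.png

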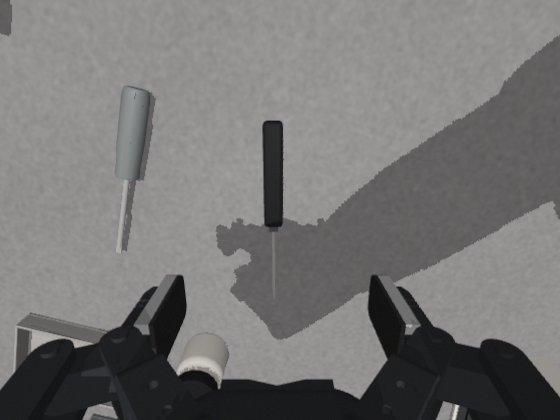

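Run:
```python
from h import *
crop('w_tool',225,110,325,310,4,'c_wt'); crop('w_box',230,270,370,400,5,'c_wb')
a=cv2.imread('pics/c_wt.png');b=cv2.imread('pics/c_wb.png')
```

```text
(no output)
```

View pics/c_wt.png

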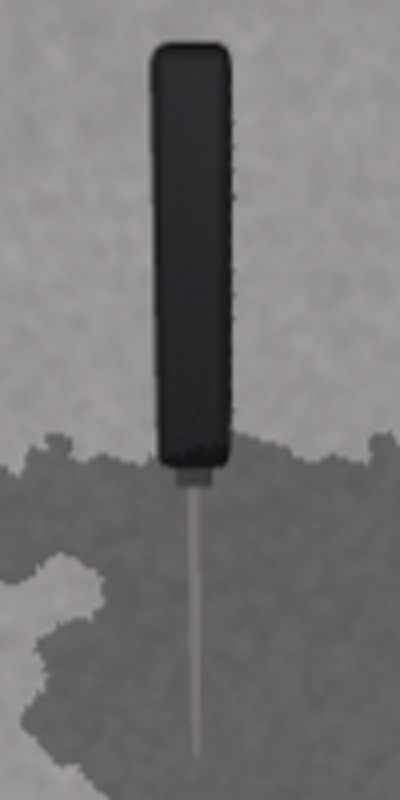

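View pics/c_wb.png

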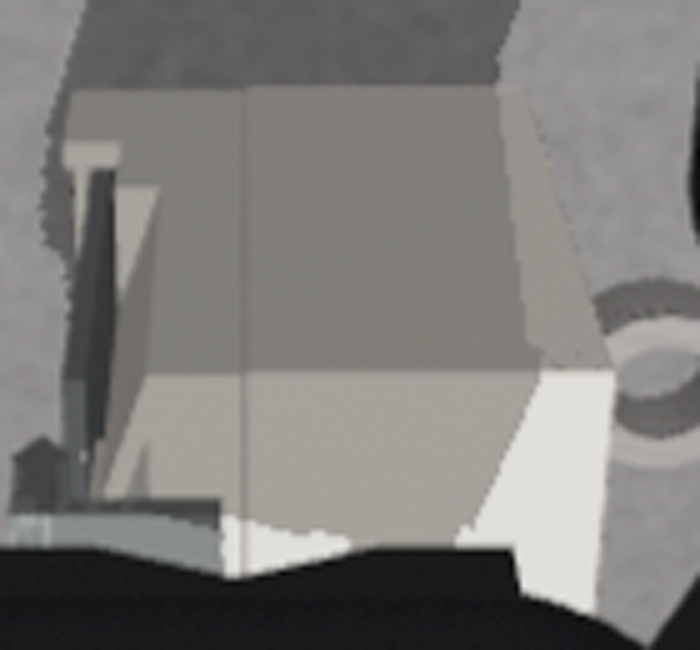

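Run:
```python
from fit import *
np.set_printoptions(precision=4,suppress=True)
T=lambda u,v:(230+u/5-.4,270+v/5-.4)
n='w_box'
o=[(n,T(148,374),(12,62,100)),(n,T(614,370),(100,62,100)),(n,T(520,87),(100,62,0)),(n,T(158,188),(12,62,42))]
p,r=fit(o,[.652,.13,1.87]);print(p);print(r)
S=lambda u,v:(225+u/4-.375,110+v/4-.375)
n='w_tool'
o=[(n,S(153,44),(-85,-10,23)),(n,S(231,44),(-85,10,23)),(n,S(195,755),(115,0,19)),(n,S(193,488),(30,0,20))]
p,r=fit(o,[.46,-.2,.29]);print(p);print(r)
```

```text
[0.6526 0.1288 1.8749]
[[-1.2277  0.2704]
 [ 0.5527  0.8608]
 [ 0.9803 -0.9901]
 [-0.2965 -0.2754]]
[ 0.4603 -0.2041  0.2934]
[[-0.7556  0.2463]
 [ 0.6534  0.252 ]
 [-0.091  -0.1854]
 [ 0.1485 -0.4911]]
```

Run:
```python
from h import *
q=quat(.2934)
arm.reach([.4603,-.203,.08],q)
print(arm.move_l([.4603,-.203,.004],vel=.08,f_stop=8), arm.read_eef_pos())
arm.set_gripper(0.0)
print(arm.read_finger_gap(),arm.read_ft_force())
arm.move_l([.4603,-.203,.06],vel=.1)
print(arm.read_eef_pos(),arm.read_ft_force(),arm.read_t())
wsnap('w_g')
```

```text
False [ 0.46060077 -0.20319407  0.00444959]
0.018679673374504758 [0.44791795 0.47281646 5.00107025]
[ 0.46000321 -0.20281234  0.05951045] [-0.23775896 -0.31700311 -1.13977843] 6.1833
```

View pics/w_g.png

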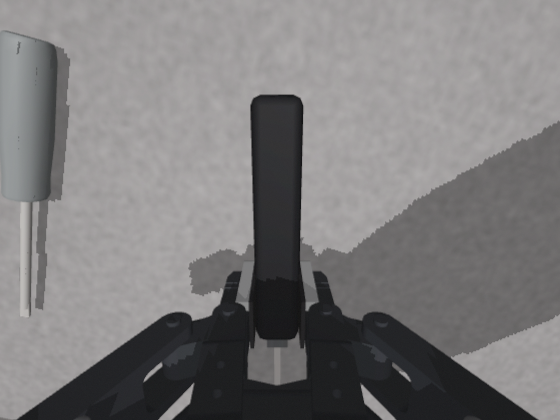

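```bash
cat >> h.py <<'E'
BX=[.652,.129,1.8735]; DZ=-.0075; OFF=[0.,0.,0.]  # OFF: tip correction in box mm x,y, angle rad
def b2w(p):
    c,s=np.cos(BX[2]),np.sin(BX[2]); return np.array([BX[0]+(c*p[0]-s*p[1])/1e3,BX[1]+(s*p[0]+c*p[1])/1e3])
def pose(tx,ty,adeg,tz=66):
    "tip at box (tx,ty) mm, handle swung adeg to +x"
    a=np.deg2rad(adeg); d=np.array([-np.sin(a),-np.cos(a)])
    g=np.array([tx,ty])-115*d
    w=b2w(g); return [w[0],w[1],tz/1e3+DZ], quat(BX[2]-np.pi/2-a)
E
python3 - <<'E'
from h import *
p,q=pose(7,76,9); print(p)
arm.move_l([.4603,-.203,.09],vel=.15)
arm.reach([p[0]-.05,p[1]-.015,p[2]+.03],q); arm.move_l(p,q,vel=.1); arm.pause(.2)
snap('top','top1');snap('scene','scene1');wsnap('w1')
print(p,arm.read_eef_pos(),arm.read_t())
crop('top1',215,115,305,245,4.5,'c_t1');crop('scene1',265,170,365,290,5,'c_s1')
for n in('top1','scene1'):
    for X in([7,76,74],[7,76,58],[12,62,100]): print(n,X,proj(n,[*b2w(X[:2]),X[2]/1e3]))
E
```

```text
[np.float64(0.463585913508731), np.float64(0.09633834520453108), 0.0585]
[np.float64(0.463585913508731), np.float64(0.09633834520453108), 0.0585] [0.46352255 0.09630946 0.0588476 ] 8.7917
top1 [7, 76, 74] [[274.82856503 178.55768188]]
top1 [7, 76, 58] [[274.67761786 179.96808037]]
top1 [12, 62, 100] [[271.25917438 171.17374605]]
scene1 [7, 76, 74] [[291.98688755 241.49519395]]
scene1 [7, 76, 58] [[291.97805634 244.8345226 ]]
scene1 [12, 62, 100] [[297.61146139 239.81865675]]
```

View pics/c_t1.png

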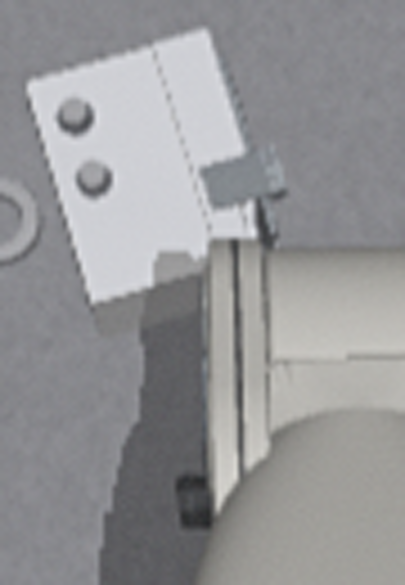

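View pics/c_s1.png

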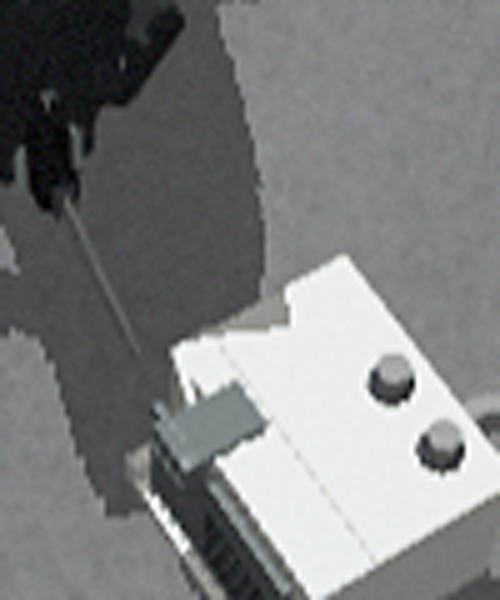

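View pics/w1.png

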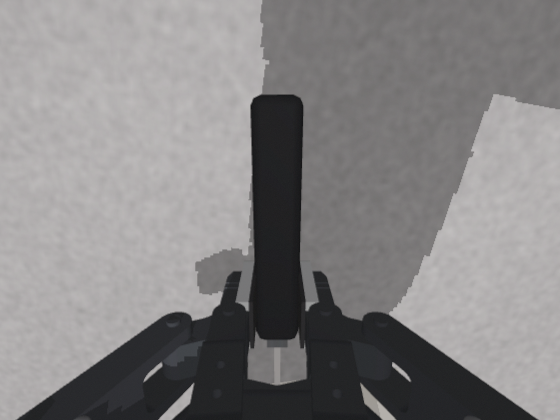

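Run:
```python
from h import *
p,q=pose(4.7,50,9)
print(arm.move_l(p,q,vel=.06,f_stop=8)); arm.pause(.2)
snap('scene','scene2');wsnap('w2')
print(np.round(arm.read_eef_pos()-p,4),arm.read_ft_force(),arm.read_t())
crop('scene2',275,215,335,275,10,'c_s2')
for X in([4.7,50,74],[12,62,100],[-1,50,88],[-6,50,88],[2,30,100]): print(X,(proj('scene2',[*b2w(X[:2]),X[2]/1e3])+.45-[275,215])*10)
```

```text
False
[-0.0002 -0.      0.    ] [ 0.02799693 -0.54609042 -1.35486713] 9.675
[4.7, 50, 74] [[230.39354944 368.15967866]]
[12, 62, 100] [[230.6146139  252.68656748]]
[-1, 50, 88] [[208.02861651 352.08453673]]
[-6, 50, 88] [[187.67546479 363.57257587]]
[2, 30, 100] [[273.07443183 394.52340459]]
```

View pics/c_s2.png

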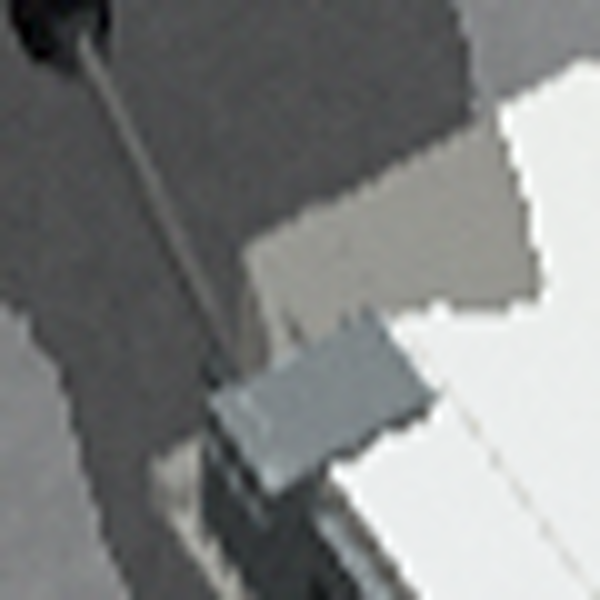

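Run:
```python
from fit import *
np.set_printoptions(precision=4,suppress=True)
crop('scene0',290,215,375,300,9,'c_s0')
S=lambda u,v:(280+u/6-.42,210+v/6-.42)
os=[('scene0',S(322,66),(100,62,100)),('scene0',S(527,333),(100,-62,100)),('scene0',S(292,482),(0,-62,100)),('scene0',(299.2,239),(12,62,100))]
p,r=fit(os,[.65,.13,1.87]);print(p);print(r)
```

```text
[0.6514 0.1316 1.8779]
[[ 0.1972 -0.8726]
 [ 1.2729  0.0129]
 [-0.5582  0.2071]
 [-0.5535  0.3433]]
```

View pics/c_s0.png

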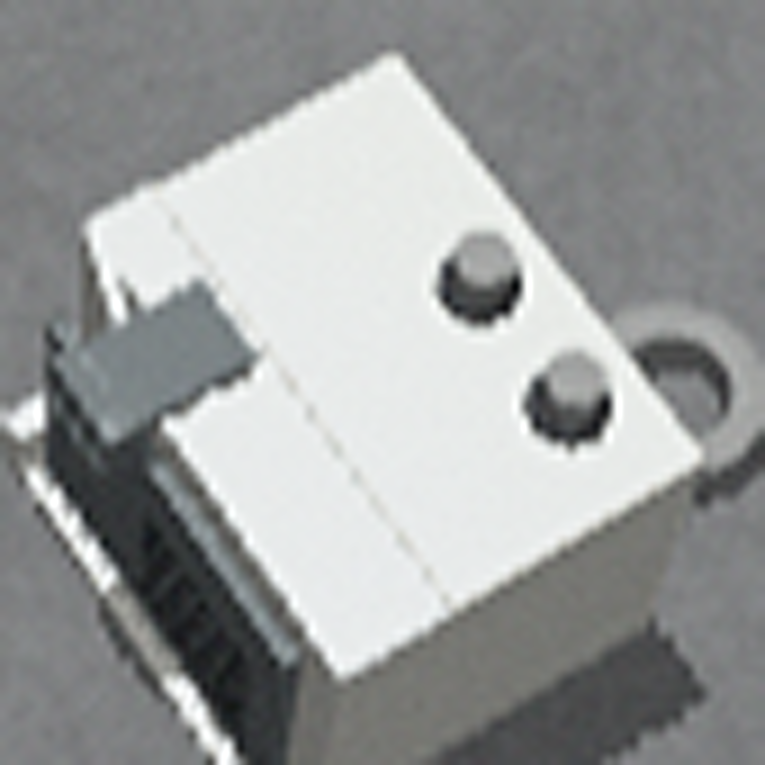

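View pics/w2.png

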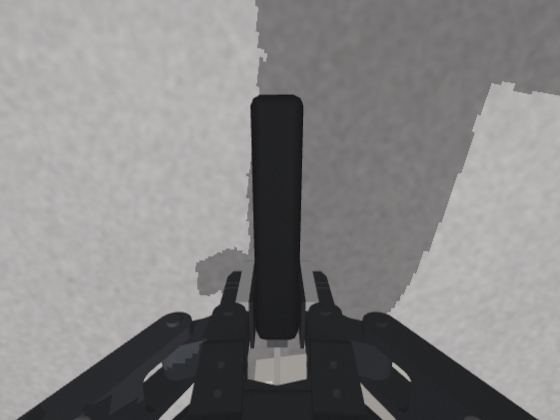

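```bash
sed -i 's/^BX=.*DZ/BX=[.6514,.1313,1.8775]; DZ/' h.py
python3 - <<'E'
from h import *
np.set_printoptions(precision=4,suppress=True)
# current tip in the new box frame
def tip():
    p=arm.read_eef_pos(); R=Ro.from_quat(arm.read_tool_rot()).as_matrix(); t=p+R[:,2]*.115
    c,s=np.cos(BX[2]),np.sin(BX[2]); d=t[:2]-BX[:2]; return 1e3*np.array([c*d[0]+s*d[1],-s*d[0]+c*d[1]])
print(tip())
t=tip()
p,q=pose(3.5,48,9); arm.move_l(p,q,vel=.03); print(tip(),arm.read_ft_force())
f0=arm.read_ft_force()
p,q=pose(14,48,9); print(arm.move_l(p,q,vel=.015,f_stop=2.5)); print('wall',tip(),arm.read_ft_force()-f0)
p,q=pose(3.5,48,9); arm.move_l(p,q,vel=.03)
print(tip(),arm.read_ft_force()-f0,arm.read_t())
E
```

```text
[ 2.5601 50.289 ]
[ 3.5131 47.8643] [-0.1629 -0.2212 -0.9781]
True
wall [ 6.2174 48.0017] [ 2.0663 -2.3274  0.2335]
[ 3.4995 48.231 ] [-0.2257 -0.3224  0.4627] 10.5667
```

```bash
cat >> h.py <<'E'
np.set_printoptions(precision=4,suppress=True)
def tip():
    p=arm.read_eef_pos(); R=Ro.from_quat(arm.read_tool_rot()).as_matrix(); t=p+R[:,2]*.115
    c,s=np.cos(BX[2]),np.sin(BX[2]); d=t[:2]-BX[:2]; return 1e3*np.array([c*d[0]+s*d[1],-s*d[0]+c*d[1]])
def boxf(f):
    c,s=np.cos(BX[2]),np.sin(BX[2]); return np.array([c*f[0]+s*f[1],-s*f[0]+c*f[1],f[2]])
E
python3 - <<'E'
from h import *
f0=arm.read_ft_force()
for x,y in((2.2,40),(.9,34),(0.1,29)):
    p,q=pose(x,y,9); r=arm.move_l(p,q,vel=.03,f_stop=10); print(r,tip(),boxf(arm.read_ft_force()-f0))
    if r: break
snap('scene','scene3');crop('scene3',275,215,335,275,10,'c_s3');print(arm.read_t())
E
```

```text
False [ 2.2391 39.8445] [ 0.8153 -0.0935 -0.3951]
False [ 0.8475 33.8498] [-0.416  -0.3375 -0.9268]
False [-0.1903 28.6087] [-1.9945 -0.4188 -0.7526]
11.7083
```

View pics/c_s3.png

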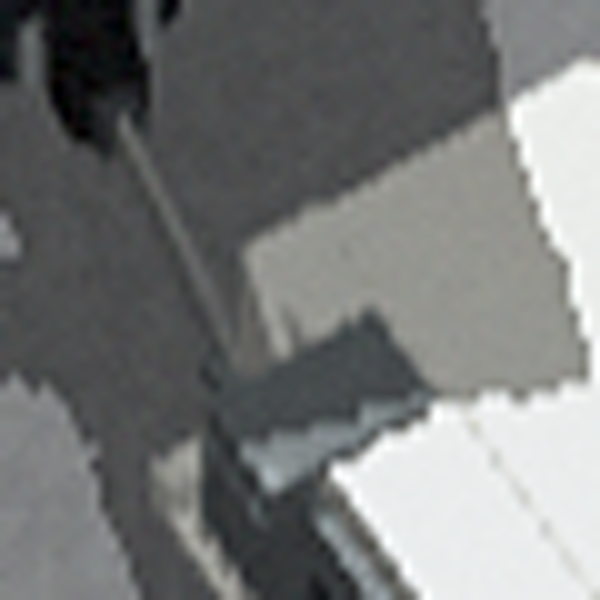

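```bash
cat >> h.py <<'E'
def lever(adeg,L,wx=11.5,ox=0):
    a=np.deg2rad(adeg); C=np.array([wx-1.5*np.cos(a)+ox,62+1.5*np.sin(a)])
    t=C+L*np.array([-np.sin(a),-np.cos(a)]); return t,pose(t[0],t[1],adeg)
E
python3 - <<'E'
from h import *
f0=arm.read_ft_force()
for a,L in((16,34),(20,34.5),(24,35.5),(28,36.5)):
    t,(p,q)=lever(a,L); arm.move_l(p,q,vel=.04); print(a,t,tip(),boxf(arm.read_ft_force()-f0),arm.read_torque()[2],arm.read_finger_gap())
snap('scene','scene4');crop('scene4',275,205,345,275,8,'c_s4');print(arm.read_t())
E
```

```text
16 [ 0.6864 29.7306] [ 0.2114 29.5822] [-1.7657 -1.0563  0.1656] -0.42518419399163715 0.018905146416009686
20 [-1.7092 30.0936] [-1.7202 30.2224] [-0.5617  1.1086  1.567 ] -0.297494416052268 0.018347017397582373
24 [-4.3095 30.1792] [-3.9363 31.026 ] [0.9911 4.8716 3.1791] -0.10156316281300795 0.018853976210930053
28 [-6.9601 30.4766] [-6.5018 31.2057] [2.476 4.941 0.09 ] -0.21358722758688978 0.01859366360764804
13.1417
```

View pics/c_s4.png

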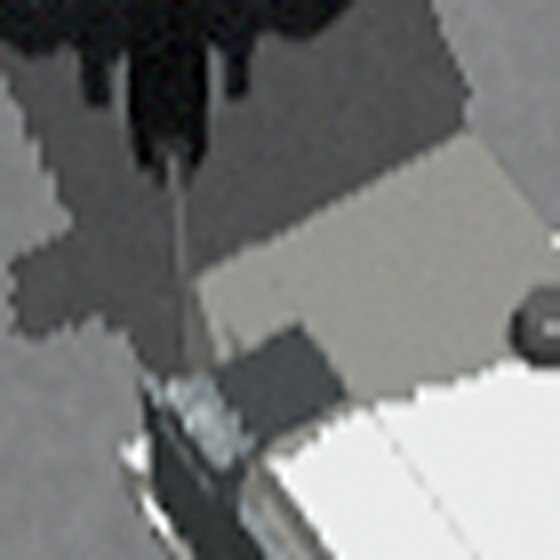

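Cover top is being pushed out past the catch (its lit edge sits at crop (190,400)). Continuing to lever.

Run:
```python
from h import *
f0=arm.read_ft_force()
for a,L in((32,38),(36,39.5),(40,41)):
    t,(p,q)=lever(a,L); arm.move_l(p,q,vel=.04); print(a,t,tip(),boxf(arm.read_ft_force()),arm.read_finger_gap())
arm.pause(.6)
snap('scene','scene5');crop('scene5',265,205,345,285,8,'c_s5');print(arm.read_t(),arm.read_eef_pos())
```

```text
32 [-9.909  30.5691] [-9.9385 30.3502] [-1.8634  2.3048 -1.8149] 0.01881934193193011
36 [-12.931   30.9255] [-13.0223  30.5126] [-2.7673  2.817  -1.5082] 0.018726697226281556
40 [-16.0034  31.5564] [-16.0116  31.2757] [-2.5036  1.1684 -0.3299] 0.01819471708711029
14.6583 [0.52   0.1503 0.0585]
```

View pics/c_s5.png

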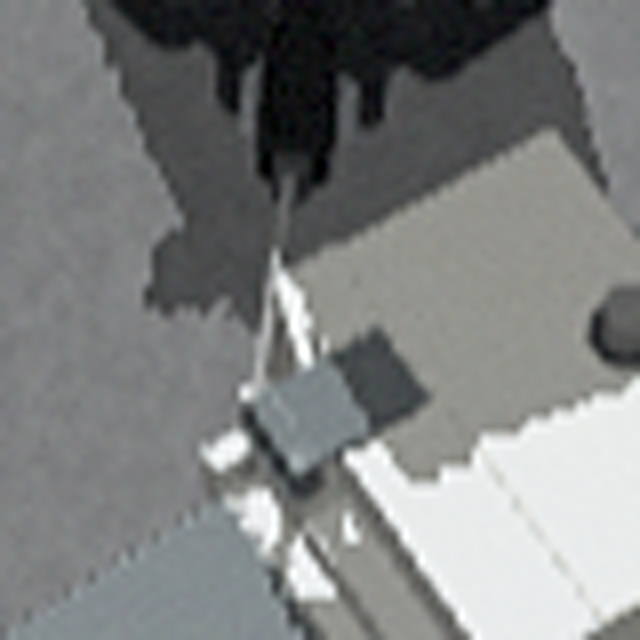

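Run:
```python
from h import *
arm.pause(.5)
snap('scene','scene6');snap('top','top6')
```

```text
(no output)
```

View pics/scene6.png

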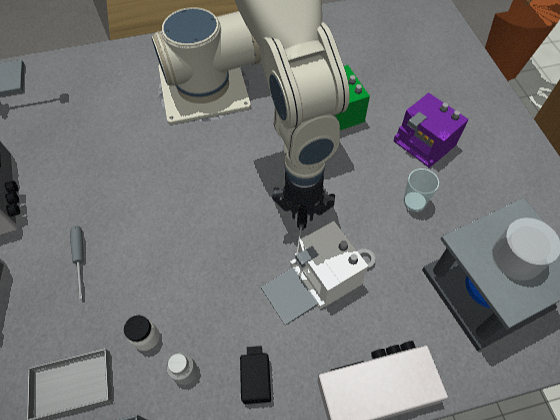

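View pics/top6.png

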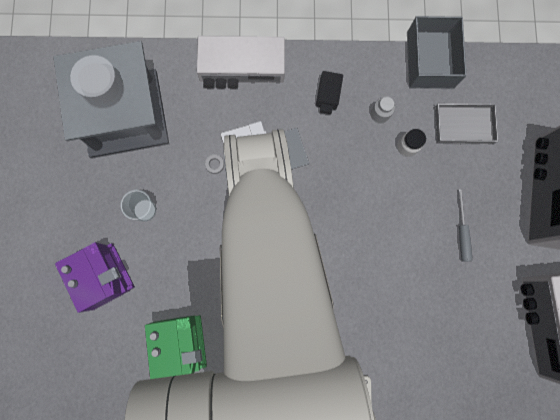

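Run:
```python
from h import *
p=arm.read_eef_pos(); R=Ro.from_quat(arm.read_tool_rot()).as_matrix()
p1=p-R[:,2]*.07; arm.move_l(p1,vel=.1); p1[2]=.11; arm.move_l(p1,vel=.15)
q=quat(.2934)
arm.reach([.455,-.19,.11],q); arm.move_l([.455,-.19,.03],vel=.15)
r=arm.move_l([.455,-.19,.0025],vel=.03,f_stop=4); print(r,arm.read_eef_pos(),arm.read_ft_force())
arm.set_gripper(.05); arm.pause(.3); arm.move_l([.455,-.19,.15],vel=.12); arm.pause(.5)
snap('scene','scene7');wsnap('w7'); print(arm.read_t(),arm.read_ft_force())
```

```text
True [ 0.4548 -0.1899  0.0043] [-1.4443 -0.0952  6.33  ]
22.1333 [0.7699 0.7543 0.9116]
```

View pics/scene7.png

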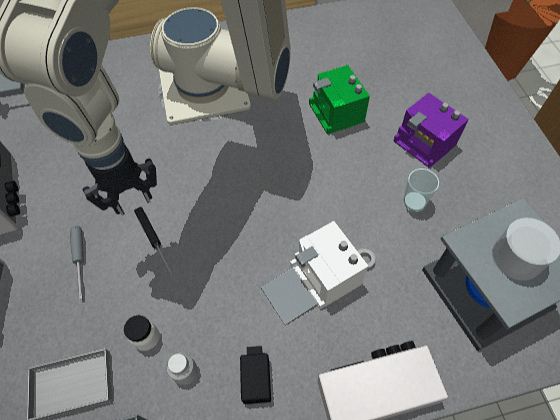

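View pics/w7.png

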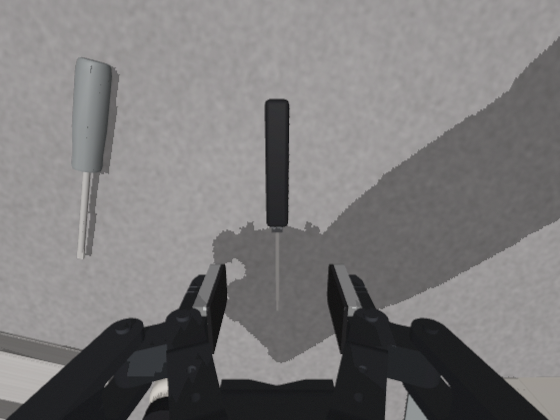

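The tool lies flat on the bench (scene (153,240)), released. The cover lies flat in front of the box at (290,294). The catch is on the box's top edge as before, and the jar (141,333) and weight (180,368) have not moved.

Run:
```python
from h import *
crop('scene7',255,215,375,315,6,'c_s7'); arm.sign_off()
```

```text
the job is handed in; nothing more can be done
```

View pics/c_s7.png

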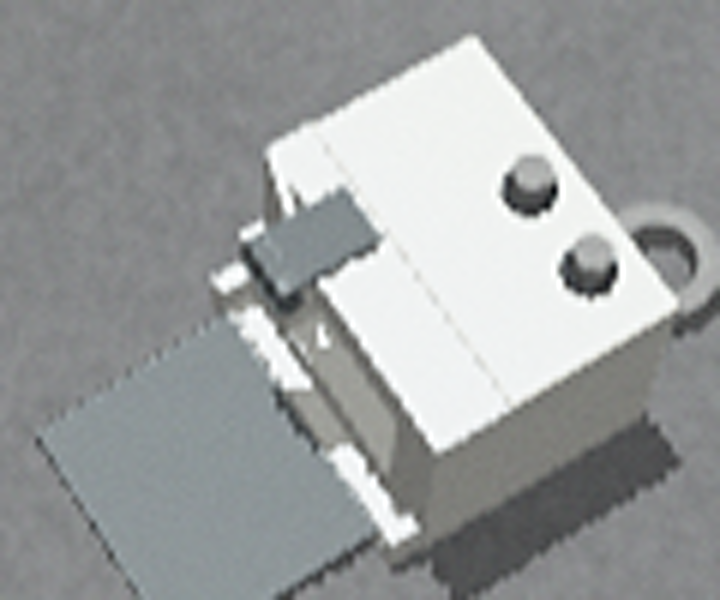

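The cover is off and lying flat on the bench in front of the white box, and the job was handed in at about 22 s. I gripped the black-handled pry tool by its handle and slid the blade into the side slot. I then swung the handle to 40° about the slot's corner until the cover slipped the catch and fell. The blade stayed at the slot for about a second after the cover was down. I then withdrew it and laid the tool down near where it started, well clear of the cover.

**Last checks:** The last pictures show:
- the cover flat on the bench
- the catch back on the box's top edge, judged by eye because there is no joint reading
- the tool flat on the bench with the gripper open about 15 cm above it
- the jar and weight in the same image positions as before

Force readings during levering stayed below about 7 N at the wrist.

**What disagreed:** The cameras disagreed by about 3 mm on the box position. I settled it by comparing blade and box in the scene camera and lightly touching the slot wall with the blade, which agreed with that fit to within 1 mm.

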